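Flip the hex key and tighten the sign stand's clamp screw

TASK

The red hex key has been left with its long arm in the clamp screw of the green sign's stand, where its short arm gives too little leverage. Pull it straight out, flip it so that its short arm goes well into the screw and its long arm stands out level to the right as you face the screw head, then push the long arm's free end down until the arm slopes about 45 degrees below level, so that the stiff screw is turned tighter. Leave the key in the screw, let go, and leave the smaller dark key where it lies.

Things in the scene. Friction and masses are not known exactly. Their poses are not given: they have to be found in the camera images.
- key_grip (a point): Red L-shaped steel hex key, 12 mm across, 0.25 kg, loose: the point to pinch, mid-height of the long arm. x: along the long arm, free end at +120 mm; corner of the L at -60 mm, from where the short arm runs 80 mm along y. z: square to the L. It starts with its L about level, the long arm's last 55 mm in the screw, the corner sagging a few degrees. Clear space below it.
- socket (a point): Mouth centre of the clamp screw's socket, 160 mm above the table, fixed. y: level, into the screw; z up; x: right as one faces the head. Head 36 mm across, 48 mm long; mouth 24 mm wide, narrowing over 14 mm to 1.2 mm play each side of the key; 57 mm deep. Behind it a black block 40 mm wide, 56 high, on a tube ending 45 mm above the axis; base plate 12 mm thick; green sign 200 mm behind.
- screw (a joint): Turn of the clamp screw, rad: 0 at the start, grows clockwise as one faces the head (its right side goes down), stop at 0.9. Stiff: 0.8 N m, about 5 N at the long arm's end; it stays where left. A key let go with its short arm in and long arm level to the right sags 15 to 20 degrees until it bites; only the swing beyond that turns the screw.
- spare_grip (a point): Bystander: a smaller dark steel hex key, 8 mm across, arms 130 and 50 mm, lying flat on the table; the point is on its long arm, 45 mm from the corner. Wrong size, not to be moved.

How it is judged:
By the outcome, as a careful person would: the job done as asked, in the order asked, and still so for the second after the job is handed in, with the robot touching nothing.
It also fails if it takes over 54 s, if anything falls off the work surface, if the arm or the gripper's body presses on something with over 40 N, if the wrist force passes 120 N, or if a joint passes its speed limit or range.

ROBOT

A 6-joint arm with a two-finger parallel gripper is mounted at the origin on the work surface. World frame = base frame: x ahead of the robot, y to its left, z up, the work surface at z = 0. Lengths are in m, angles in rad, forces in N, time in s.
With the tool pointing down it reaches from about 0.325 to 0.9 m from the base axis. Payload 6.1 kg.
Tool frame: the origin (TCP) lies midway between the tips of the shut fingers; the grasp point (between the pads) lies 19 mm behind it; x points along the fingers, y is the direction in which the jaws open and shut, and the axes are right-handed (so a half turn about x gives the same grasp; the last joint's range is limited). The gripper opens to 85 mm and grips with 20 to 120 N. Pads are 22 mm wide; open, the fingers measure 114 mm over their backs; the gripper's body (76 mm by 85 mm) begins 54 mm behind the grasp point. The pads swing forward as they close: fully open they stand 13 mm farther back than shut.
Start: joints at [1.194, 0.22, 1.526, -0, 1.395, -0.126], TCP at [0.155, 0.605, 0.231] pointing down, gripper open.
Joint ranges: [-2.98, 2.98], [-0.91, 2.08], [0.09, 2.57], [-1.24, 4.39], [0.2, 2.65], [-2.68, 2.68]. Speed limits (rad/s): [2.57, 2.57, 3.01, 3.14, 3.14, 3.14].

INTERFACE

Orientations are given as [roll, pitch, yaw] about the fixed x, y, z axes, in that order (R = Rz(yaw) Ry(pitch) Rx(roll)).
In Python, from plant import movep, move_l, set_joints, gripper_to, hold, inverse_kinematics, observe, get_image, get_calibration, Unreachable, job_done gives the robot as it stands. Calls block until the motion is done:
- movep(position, orientation): joint-space move of the TCP to a pose.
- move_l(position, feed=0.15, rotation=None, max_force=None): straight line of the TCP; rotation=None keeps the orientation; feed is the mean speed in m/s. With max_force (N) it stops when the force on the tool has changed by that much, and returns True; else False.
- set_joints(angles): joint-space move.
- gripper_to(opening, f_grip=None): finger opening in m; f_grip is the grip in N (None keeps the last); returns when the fingers have stopped.
- hold(seconds).
- inverse_kinematics(position, orientation): joint angles nearest the present ones, or None.
- observe(): the state.
- get_image(name): name is "scene" or "top"; returns (picture, depth): 420x560x3 uint8, red, green, blue; 420x560 float32, m along the optical axis (not along the pixel's ray), 0 where there is no reading.
- get_calibration(name): a dict with "intrinsics" (3x3 intrinsics, pixels), "world_from_camera" (4x4, takes a point from camera to world coordinates). Camera axes: x right, y down, z forward; pixel columns grow to the right and rows downward; lengths in m; the calibration is good to about 2 mm. A picture is of the moment at which its call begins. get_calibration takes no time and is no camera call.
A pose or a line that the arm cannot do raises Unreachable and nothing moves.
- job_done(): hands the job in, once; it reports no verdict.
The state is a dict: "time_s": time; "q": joint angles; "joint_velocities": joint speeds; "joint_torque": joint torques, N m; "eef_pos": TCP position; "tcp_rot": TCP orientation; "ft_force": force on the tool from outside, world axes, zero at the start; "torque": the same for the moment, N m; "opening": finger opening in m.
Only numpy, scipy, OpenCV 4.12 (cv2) and the standard library are available. Lean on these libraries where they do the work, as an engineer would, in place of code of your own. Each camera call takes 0.05 s, during which the arm holds its last target. There are 200 camera calls.

## Working session

There is one attempt and no reset: what is moved stays moved. The work goes in short steps, each a Python script; the robot and the scene stay as the last script left them, time stands still between calls to the robot, and variables do not carry over. Pictures are saved under pics/ and viewed, about 8 in all and at most 12, crops included, and the job is handed in when it is done.

```bash
ls; mkdir -p pics
python3 - <<'E'
from plant import *
import cv2,numpy as np
for n in("scene","top"):
    p,d=get_image(n); cv2.imwrite(f"pics/{n}0.png",p[:,:,::-1]); np.save(f"pics/{n}0.npy",d)
    c=get_calibration(n); print(n,np.round(c["intrinsics"],1).tolist(),np.round(c["world_from_camera"],3).tolist())
print(observe())
E
```

```text
pics
scene [[494.1, 0.0, 278.2], [0.0, 494.1, 208.8], [0.0, 0.0, 1.0]] [[0.126, 0.72, -0.683, 1.043], [0.992, -0.095, 0.082, -0.2], [-0.005, -0.688, -0.726, 0.667], [0.0, 0.0, 0.0, 1.0]]
top [[505.4, 0.0, 277.3], [0.0, 505.4, 217.8], [0.0, 0.0, 1.0]] [[-0.009, -0.983, 0.184, 0.38], [-0.999, 0.016, 0.038, -0.136], [-0.04, -0.184, -0.982, 0.893], [0.0, 0.0, 0.0, 1.0]]
{'time_s': 0.1, 'q': array([ 1.19389697e+00,  2.21171490e-01,  1.52748972e+00,  2.52212713e-05,
        1.39467580e+00, -1.26106246e-01]), 'joint_velocities': array([-0.00023593, -0.00184776, -0.00462156, -0.00144536, -0.0002836 ,
        0.00055248]), 'joint_torque': array([ 3.20673635e-04, -4.98241174e+01, -3.90551591e+01, -1.46195684e-04,
        5.58245229e-03,  1.10542965e-05]), 'eef_pos': array([0.15490937, 0.60494806, 0.23029731]), 'tcp_rot': array([-1.71113227,  1.56905179, -1.96192981]), 'ft_force': array([0.14678689, 0.15681135, 0.58333532]), 'torque': array([0.0291428 , 0.0013674 , 0.02476303]), 'opening': 0.08533877272925176}
```

View pics/scene0.png

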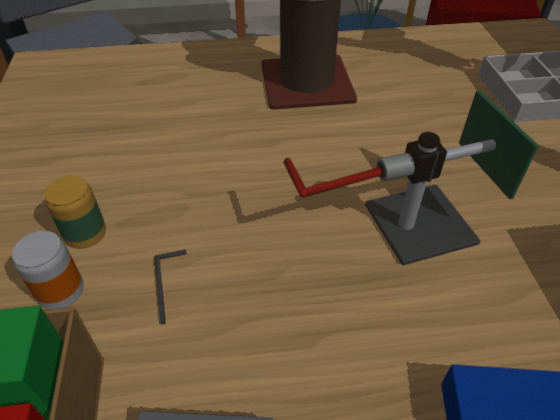

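View pics/top0.png

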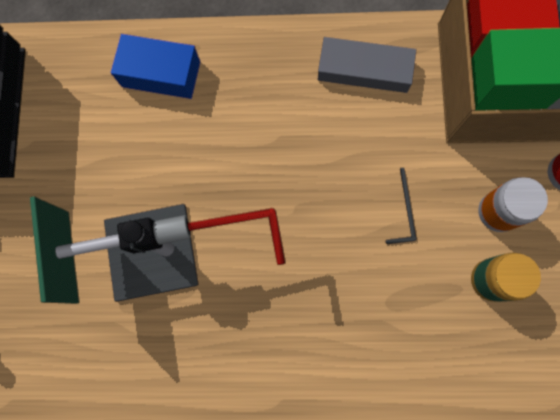

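The scene view shows the key's corner at about (303,192), its short-arm tip at (288,160), and the key entering the head at (380,172). The top view shows the corner at (273,211), the tip at (281,262) and the mouth at (189,226). The head faces world -y, so the flip is a -90° yaw. Next I'll measure.

```bash
cat > h.py <<'E'
import numpy as np,cv2
from plant import *
def cloud(n,d):
    c=get_calibration(n);K=c["intrinsics"];T=np.array(c["world_from_camera"])
    v,u=np.indices(d.shape)
    P=np.stack([(u-K[0][2])/K[0][0]*d,(v-K[1][2])/K[1][1]*d,d],-1)
    return P@T[:3,:3].T+T[:3,3]
def red(p):
    p=p.astype(int);return (p[...,0]>70)&(p[...,1]<0.3*p[...,0])&(p[...,2]<0.3*p[...,0])
def ray(n,u,v):
    c=get_calibration(n);K=c["intrinsics"];T=np.array(c["world_from_camera"])
    return T[:3,3],T[:3,:3]@np.array([(u-K[0][2])/K[0][0],(v-K[1][2])/K[1][1],1])
def tri(a,b):  # pixel in scene, pixel in top -> point, gap
    (o1,d1),(o2,d2)=ray("scene",*a),ray("top",*b)
    s,t=np.linalg.lstsq(np.c_[d1,-d2],o2-o1,rcond=None)[0]
    p,q=o1+s*d1,o2+t*d2
    return (p+q)/2,np.linalg.norm(p-q)
E
python3 - <<'E'
from h import *
np.set_printoptions(precision=4,suppress=True)
for n in("scene","top"):
    p=cv2.imread(f"pics/{n}0.png")[:,:,::-1];d=np.load(f"pics/{n}0.npy");P=cloud(n,d)
    m=red(p)&(d>0)&(P[...,2]>.1)&(P[...,2]<.25)
    k,l,st,_=cv2.connectedComponentsWithStats(m.astype(np.uint8));b=1+st[1:,4].argmax();m=l==b
    print(n,st[b]);Q=P[m]
    cor=Q[np.argmin(Q[:,1])]
    # long-arm points: y > min y+20mm
    A=Q[Q[:,1]>Q[:,1].min()+.035];c,dd=A.mean(0),np.linalg.svd(A-A.mean(0),full_matrices=0)[2][0];dd*=np.sign(dd[1])
    print("long c",c,"dir",dd,"range",((A-c)@dd).min(),((A-c)@dd).max())
    B=Q[(Q[:,0]<c[0]-.02-.0)&(Q[:,1]<Q[:,1].min()+.035)];e=B.mean(0);f=np.linalg.svd(B-e,full_matrices=0)[2][0];f*=-np.sign(f[0])
    print("short c",e,"dir",f,"end",e+f*((B-e)@f).max(), "minmax",Q.min(0),Q.max(0))
s=cv2.imread("pics/scene0.png")[110:250,270:530];t=cv2.imread("pics/top0.png")[180:310,20:300]
s=cv2.resize(s,None,fx=2.8,fy=2.8,interpolation=3)[:,:728];t=cv2.resize(t,None,fx=2.6,fy=2.6,interpolation=3)
t=t[:598-0]; 
out=np.zeros((600,800,3),np.uint8);cv2.imwrite("pics/crop_t.png",t)
s2=cv2.resize(cv2.imread("pics/scene0.png")[120:220,280:480],None,fx=4,fy=4,interpolation=3);cv2.imwrite("pics/crop_s.png",s2)
print(t.shape,s2.shape)
d=np.load("pics/top0.npy");P=cloud("top",d);
for u in range(150,192,6):
    col=P[200:255,u];zz=col[:,2];i=(zz>.15);print(u,col[i][:,0].min() if i.any() else 0,col[i][:,0].max() if i.any() else 0,zz.max(),col[zz.argmax()])
E
```

```text
scene [288 159  93  38 665]
long c [ 0.5178 -0.0275  0.1584] dir [-0.1726  0.983   0.062 ] range -0.05228431250949417 0.048537728314099554
short c [ 0.4791 -0.1093  0.154 ] dir [-0.992  -0.1236 -0.0253] end [ 0.4556 -0.1122  0.1534] minmax [ 0.4556 -0.1139  0.148 ] [0.5348 0.0204 0.1656]
top [ 469    0   91   53 2722]
long c [ 0.8375 -0.471   0.1522] dir [ 0.0128  0.9814 -0.1917] range -0.06492908928389175 0.048408759257583145
short c [ 0.8156 -0.543   0.1577] dir [-0.0614 -0.9981 -0.0029] end [ 0.8153 -0.549   0.1577] minmax [ 0.8041 -0.5708  0.1006] [ 0.8932 -0.4286  0.1615]
(338, 728, 3) (400, 800, 3)
150 0.37966661105927735 0.5150934715630457 0.8929692129989936 [ 0.3797 -0.136   0.893 ]
156 0.47782563424774316 0.513415202108377 0.181055047998684 [0.4966 0.0668 0.1811]
162 0.37966661105927735 0.516237666385301 0.8929692129989936 [ 0.3797 -0.136   0.893 ]
168 0.4838222353007235 0.5180156723979477 0.17889131461529872 [0.5011 0.05   0.1789]
174 0.4859801903459182 0.5194174564107932 0.17897234266331774 [0.4965 0.0411 0.179 ]
180 0.48708651568523176 0.5207230985765433 0.17829444895361013 [0.5083 0.0329 0.1783]
186 0.4885890223291559 0.5218793202587216 0.17510137974807316 [0.4999 0.0246 0.1751]
```

View pics/crop_t.png

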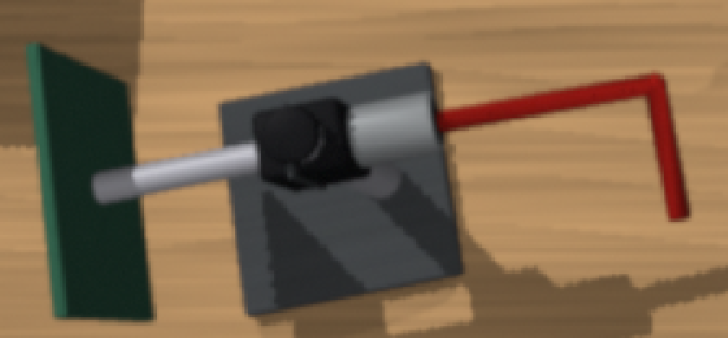

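The crop shows the head axis and the key running nearly along one line: the head is at crop (352–440, 95–165) and the corner at (657,78). The top segmentation picked up the red box, so I'll refit with that excluded.

Run:
```python
from h import *
np.set_printoptions(precision=4,suppress=True)
for n in("scene","top"):
    p=cv2.imread(f"pics/{n}0.png")[:,:,::-1];d=np.load(f"pics/{n}0.npy");P=cloud(n,d)
    W=(d>0)&(P[...,2]>.1)&(P[...,2]<.25)&(P[...,0]<.62)&(P[...,0]>.4)&(abs(P[...,1])<.2)
    Q=P[red(p)&W]
    A=Q[(Q[:,1]>Q[:,1].min()+.035)];c=A.mean(0);dd=np.linalg.svd(A-c,full_matrices=0)[2][0];dd*=np.sign(dd[1])
    print(n,len(Q),"long c",c,"dir",dd,"max",c+dd*((A-c)@dd).max())
    B=Q[(Q[:,0]<c[0]-.01)&(Q[:,1]<Q[:,1].min()+.035)];e=B.mean(0);f=np.linalg.svd(B-e,full_matrices=0)[2][0];f*=-np.sign(f[0])
    print("short c",e,"dir",f,"min,max",Q.min(0),Q.max(0))
    # head: gray bright
    H=W&(p.min(-1)>60)&(p.max(-1).astype(int)-p.min(-1)<25)&(P[...,1]<.075)&(P[...,1]>-.02)
    h=P[H];print("head",len(h),h.min(0),h.max(0))
    if n=="top":
        mids=[]
        for y in np.arange(.02,.062,.005):
            g=h[abs(h[:,1]-y)<.0025]
            if len(g)>5: mids.append([y,(g[:,0].min()+g[:,0].max())/2,np.ptp(g[:,0]),g[:,2].max(),len(g)])
        print(np.array(mids))
# IK feasibility
from scipy.spatial.transform import Rotation as R
from plant import *
for yaw in (10,-80,100,-170):
  # tool x down, tool y along jaw dir (perp to long arm)
  pass
print(R.from_euler('xyz',observe()['tcp_rot']).as_matrix())
```

```text
scene 665 long c [ 0.5178 -0.0275  0.1584] dir [-0.1726  0.983   0.062 ] max [0.5094 0.0202 0.1614]
short c [ 0.4858 -0.1083  0.1542] dir [-0.9909 -0.1327 -0.0234] min,max [ 0.4556 -0.1139  0.148 ] [0.5348 0.0204 0.1656]
head 619 [0.4883 0.0224 0.1534] [0.523  0.0721 0.1802]
top 848 long c [ 0.515  -0.0288  0.1593] dir [-0.1747  0.9815  0.0779] max [0.5057 0.0234 0.1634]
short c [ 0.4777 -0.1069  0.153 ] dir [-0.9843 -0.1743 -0.0265] min,max [ 0.4508 -0.1151  0.1477] [0.5319 0.0233 0.1666]
head 767 [0.4817 0.0227 0.1565] [0.5225 0.0727 0.1811]
[[ 0.025   0.5034  0.0296  0.1789 55.    ]
 [ 0.03    0.5053  0.0336  0.1803 79.    ]
 [ 0.035   0.5047  0.0356  0.1807 91.    ]
 [ 0.04    0.5034  0.0346  0.1803 82.    ]
 [ 0.045   0.5022  0.0344  0.1804 82.    ]
 [ 0.05    0.5007  0.0338  0.1795 83.    ]
 [ 0.055   0.5006  0.0348  0.1801 81.    ]
 [ 0.06    0.4992  0.034   0.1804 88.    ]]
[[-0.0007  0.2482  0.9687]
 [-0.0016  0.9687 -0.2482]
 [-1.     -0.0017 -0.0002]]
```

```bash
cat >> h.py <<'E'
from scipy.spatial.transform import Rotation as R
np.set_printoptions(precision=4,suppress=True)
Z=np.array([0,0,1.]);U=np.array([-.173,.985,0]);U/=np.linalg.norm(U);X=np.cross(U,Z)
M=np.array([.506,.0235,.160])
def rpy(zt,xt=None):  # tool z along zt; tool x as down as possible
    zt=zt/np.linalg.norm(zt);y=np.cross(zt,-Z);y/=np.linalg.norm(y)
    return R.from_matrix(np.c_[np.cross(y,zt),y,zt])
def pose(g,rot): return g+.019*rot.as_matrix()[:,0],rot.as_euler('xyz')
XK=np.array([-.173,.983,.066]);XK/=np.linalg.norm(XK)
G0=M-.065*XK
E
python3 - <<'E'
from h import *
for s in(1,-1):
    r0=rpy(s*XK);r1=rpy(s*X)
    print(s,r0.as_matrix().round(2).tolist())
    for g,r in[(G0+[0,0,.2],r0),(G0,r0),(G0-.085*U,r0),(M+.06*X-.125*U,r1),(M+.06*X-.027*U,r1),(M+.15*X-.027*U-.03*Z,r1)]:
        print(g,inverse_kinematics(*pose(g,r)))
E
```

```text
1 [[-0.01, -0.98, -0.17], [0.06, -0.17, 0.98], [-1.0, -0.0, 0.07]]
[ 0.5172 -0.0404  0.3557] None
[ 0.5172 -0.0404  0.1557] [-0.2667  0.0711  1.8796  0.0636  1.2198  2.6779]
[ 0.5319 -0.1241  0.1557] [-0.4058  0.1421  1.8022  0.0585  1.2341  2.5412]
[ 0.5867 -0.0892  0.16  ] [-0.2838  0.2252  1.6964  0.      1.22   -2.0284]
[0.5698 0.0073 0.16  ] [-0.1256  0.1712  1.7592  0.      1.2112 -1.8703]
[0.6584 0.0229 0.13  ] [-0.0849  0.4029  1.5337 -0.      1.205  -1.8296]
-1 [[-0.01, 0.98, 0.17], [0.06, 0.17, -0.98], [-1.0, 0.0, -0.07]]
[ 0.5172 -0.0404  0.3557] [-0.2667 -0.0713  1.6408  0.0597  1.6002 -0.44  ]
[ 0.5172 -0.0404  0.1557] [-0.2667  0.0711  1.8796  0.0636  1.2198 -0.4637]
[ 0.5319 -0.1241  0.1557] [-0.4058  0.1421  1.8022  0.0585  1.2341 -0.6004]
[ 0.5867 -0.0892  0.16  ] [-0.2838  0.2252  1.6964  0.      1.22    1.1132]
[0.5698 0.0073 0.16  ] [-0.1256  0.1712  1.7592  0.      1.2112  1.2713]
[0.6584 0.0229 0.13  ] [-0.0849  0.4029  1.5337 -0.      1.205   1.312 ]<sys>:0: UserWarning: Gimbal lock detected. Setting third angle to zero since it is not possible to uniquely determine all angles.
```

```bash
cat >> h.py <<'E'
import warnings;warnings.filterwarnings("ignore")
def snap(tag):
    for n in("scene","top"):
        p,d=get_image(n);cv2.imwrite(f"pics/{n}_{tag}.png",p[:,:,::-1]);np.save(f"pics/{n}_{tag}.npy",d)
def st(m=""):
    o=observe();print(m,round(o["time_s"],2),o["eef_pos"],o["ft_force"],round(o["opening"],4))
E
python3 - <<'E'
from h import *
r0=rpy(-XK)
move_l([.155,.605,.36],feed=.3)
movep(*pose(G0+[0,0,.2],r0))
move_l(pose(G0+[0,0,.07],r0)[0],feed=.3)
st();move_l(pose(G0,r0)[0],feed=.15,max_force=15);st("at grasp")
gripper_to(0.0,80);st("gripped")
print(move_l(pose(G0-.035*U+[0,0,-.000],r0)[0],feed=.08,max_force=40));st()
print(move_l(pose(G0-.09*U,r0)[0],feed=.1,max_force=40));st("out")
snap("out")
a=cv2.imread("pics/scene_out.png")[90:270,180:460];b=cv2.imread("pics/top_out.png")[150:330,100:380]
cv2.imwrite("pics/out.png",cv2.resize(np.vstack([a,b]),None,fx=1.65,fy=1.65,interpolation=3))
E
```

```text
3.88 [ 0.5176 -0.0389  0.2077] [-0.5704  0.2962  0.2897] 0.0853
at grasp 4.49 [ 0.5183 -0.0395  0.1385] [0.425  0.093  0.1468] 0.0852
gripped 5.17 [ 0.517  -0.0392  0.1369] [-1.1423 -0.6632  1.1221] 0.0106
False
 5.76 [ 0.5229 -0.0739  0.1365] [ 0.0082  0.2757 -2.6497] 0.01
False
out 6.46 [ 0.5324 -0.1279  0.1365] [-0.5466 -0.0254 -1.8371] 0.0101
```

View pics/out.png

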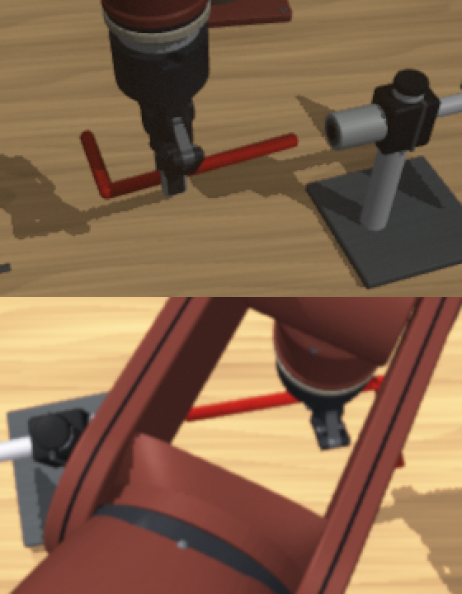

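The key is out and held level, with its free end about 35 mm clear of the mouth. Next: yaw -90°, line up in front of the socket, and measure the key.

```bash
cat >> h.py <<'E'
def keyfit(tag):
    n="scene";p=cv2.imread(f"pics/{n}_{tag}.png")[:,:,::-1];d=np.load(f"pics/{n}_{tag}.npy");P=cloud(n,d)
    W=(d>0)&(P[...,2]>.02)&(P[...,2]<.25)&(P[...,0]<.8)&(P[...,0]>.4)&(abs(P[...,1])<.25)
    q=p.astype(int);m=W&(q[...,0]>70)&(q[...,1]<.22*q[...,0])&(q[...,2]<.25*q[...,0])
    Q=P[m]-M;return np.c_[Q@X,Q@U,Q[:,2]]  # socket frame
E
python3 - <<'E'
from h import *
r0=rpy(-XK);r1=rpy(-X)
g=G0-.09*U
move_l(pose(g,r1)[0],feed=.1,rotation=r1.as_euler('xyz'));st("yawed")
move_l(pose(M+.06*X-.125*U,r1)[0],feed=.1);hold(.2);st("pre")
snap("pre")
Q=keyfit("pre");print(len(Q),Q.min(0),Q.max(0))
L=Q[(Q[:,1]<Q[:,1].min()+.03)&(Q[:,0]>.025)];S=Q[(Q[:,1]>-.1)]
for nme,A in(("long",L),("short",S)):
    c=A.mean(0);v=np.linalg.svd(A-c,full_matrices=0)[2][0];print(nme,len(A),c,v,A.min(0),A.max(0))
a=cv2.imread("pics/scene_pre.png")[110:290,220:460];cv2.imwrite("pics/pre.png",cv2.resize(a,None,fx=3,fy=3,interpolation=3))
E
```

```text
yawed 8.28 [ 0.5328 -0.1289  0.1367] [-0.2853  0.8072 -2.7317] 0.0098
pre 9.31 [ 0.5863 -0.0896  0.1409] [-0.0762 -0.0708 -2.2996] 0.0101Traceback (most recent call last):
  File "<stdin>", line 7, in <module>
    return umr_minimum(a, axis, None, out, keepdims, initial, where)
ValueError: zero-size array to reduction operation minimum which has no identity
```

```bash
sed -i 's/\.22\*q/.3*q/;s/\.25\*q/.3*q/' h.py
python3 - <<'E'
from h import *
Q=keyfit("pre");print(len(Q))
if len(Q):
  print(Q.min(0),Q.max(0))
  L=Q[(Q[:,1]<Q[:,1].min()+.03)&(Q[:,0]>.025)];S=Q[(Q[:,1]>-.1)]
  for nme,A in(("long",L),("short",S)):
    if len(A)<5: continue
    c=A.mean(0);v=np.linalg.svd(A-c,full_matrices=0)[2][0];print(nme,len(A),c,v,A.min(0),A.max(0))
a=cv2.imread("pics/scene_pre.png")[110:290,220:460];cv2.imwrite("pics/pre.png",cv2.resize(a,None,fx=3,fy=3,interpolation=3))
E
```

```text
523
[ 0.051  -0.1332 -0.0028] [ 0.1798 -0.1228  0.0061]
long 523 [ 0.1247 -0.1286  0.003 ] [ 0.9999 -0.0121  0.0022] [ 0.051  -0.1332 -0.0028] [ 0.1798 -0.1228  0.0061]
```

View pics/pre.png

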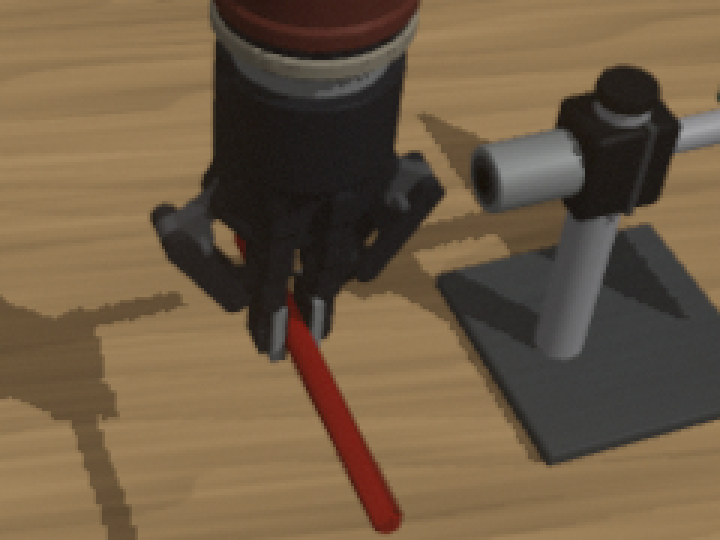

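The long arm is level within 0.2°, and its free end is at x=+180 mm, so the corner is on the socket axis. The gripper hides the short arm in this view, so I'll check its slope in the top view.

Run:
```python
from h import *
for n,tag in(("top","pre"),("top","out"),("scene","out")):
    p=cv2.imread(f"pics/{n}_{tag}.png")[:,:,::-1];d=np.load(f"pics/{n}_{tag}.npy");P=cloud(n,d)
    W=(d>0)&(P[...,2]>.1)&(P[...,2]<.2)&(P[...,0]<.76)&(P[...,0]>.4)&(abs(P[...,1])<.22)
    q=p.astype(int);Q=P[W&(q[...,0]>70)&(q[...,1]<.3*q[...,0])&(q[...,2]<.3*q[...,0])]
    Q=Q-M;Q=np.c_[Q@X,Q@U,Q[:,2]];print(n,tag,len(Q))
    if len(Q)<10: continue
    print(Q.min(0),Q.max(0))
    if tag=="pre":
        S=Q[(Q[:,1]>-.11)&(Q[:,0]<.03)];L=Q[(Q[:,1]<-.11)&(Q[:,0]>.03)]
    else:
        S=Q[(Q[:,0]<-.012)&(Q[:,1]<-.18)];L=Q[(Q[:,0]>-.012)&(Q[:,1]>-.19)]
    for A in(S,L):
        if len(A)>8: c=A.mean(0);print(len(A),c,np.linalg.svd(A-c,full_matrices=0)[2][0],A.min(0),A.max(0))
a=cv2.imread("pics/top_pre.png");cv2.imwrite("pics/tpre.png",a)
```

```text
top pre 11
[-0.0037 -0.1286  0.    ] [ 0.0021 -0.1246  0.0029]
top out 443
[-0.0768 -0.216  -0.0114] [ 0.0044 -0.0367  0.0093]
385 [-0.0004 -0.0862  0.0028] [-0.0023 -0.9972 -0.0745] [-0.0048 -0.135  -0.0038] [ 0.0044 -0.0367  0.0093]
scene out 526
[-0.0648 -0.221  -0.0122] [ 0.0077 -0.0389  0.0098]
33 [-0.0197 -0.2176 -0.0062] [0.9935 0.1006 0.0535] [-0.0648 -0.2208 -0.0101] [-0.0122 -0.2126 -0.0042]
431 [ 0.003  -0.0877  0.0016] [-0.0065 -0.9974 -0.0719] [-0.0031 -0.1893 -0.008 ] [ 0.0077 -0.0389  0.0098]
```

View pics/tpre.png

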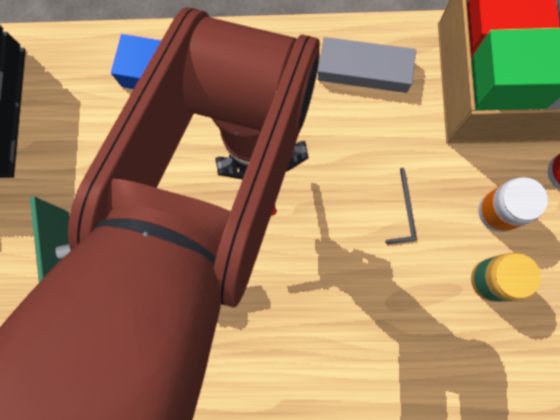

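The arm hides the key except for the corner at (273,210). I'll get the short arm's slope more closely from the "out" images using a looser colour threshold.

Run:
```python
from h import *
for n,tag in(("top","out"),("scene","out"),("top","0"),("scene","0")):
    f=f"{n}_{tag}" if tag!="0" else f"{n}0"
    p=cv2.imread(f"pics/{f}.png")[:,:,::-1];d=np.load(f"pics/{f}.npy");P=cloud(n,d)
    q=p.astype(int);W=(d>0)&(P[...,2]>.13)&(P[...,2]<.18)&(q[...,0]>35)&(q[...,1]<.4*q[...,0])&(q[...,2]<.4*q[...,0])
    Q=P-M;Q=np.stack([Q@X,Q@U,Q[...,2]],-1)
    y=-.215 if tag=="out" else -.125
    S=Q[W&(abs(Q[...,1]-y)<.02)&(Q[...,0]<-.0)&(Q[...,0]>-.1)]
    if len(S)<4: print(f,len(S));continue
    b=[(lambda s:(len(s),*np.median(s,0).round(4)) if len(s) else 0)(S[abs(S[:,0]+x)<.005]) for x in(.01,.02,.03,.04,.05,.06,.07)]
    print(f,len(S),*b,sep="\n")
    if len(S)>10: print("slope dz/dx",np.polyfit(S[:,0],S[:,2],1),"dy/dx",np.polyfit(S[:,0],S[:,1],1))
```

```text
top_out
49
(2, np.float64(-0.0063), np.float64(-0.2094), np.float64(-0.0078))
0
0
0
0
0
(4, np.float64(-0.0734), np.float64(-0.2161), np.float64(-0.0068))
slope dz/dx [ 0.0086 -0.0068] dy/dx [ 0.1267 -0.2056]
scene_out
256
(40, np.float64(-0.01), np.float64(-0.2171), np.float64(-0.0061))
(35, np.float64(-0.02), np.float64(-0.217), np.float64(-0.0058))
(35, np.float64(-0.0301), np.float64(-0.2175), np.float64(-0.0061))
(31, np.float64(-0.0398), np.float64(-0.2172), np.float64(-0.0064))
(31, np.float64(-0.0501), np.float64(-0.2173), np.float64(-0.0066))
(32, np.float64(-0.0598), np.float64(-0.2169), np.float64(-0.0068))
(23, np.float64(-0.0704), np.float64(-0.2169), np.float64(-0.0064))
slope dz/dx [ 0.0125 -0.0061] dy/dx [ 0.0372 -0.2152]
top0
404
(48, np.float64(-0.0102), np.float64(-0.1239), np.float64(-0.0066))
(47, np.float64(-0.0203), np.float64(-0.1235), np.float64(-0.0068))
(46, np.float64(-0.0299), np.float64(-0.1238), np.float64(-0.0069))
(47, np.float64(-0.04), np.float64(-0.1235), np.float64(-0.0064))
(49, np.float64(-0.0499), np.float64(-0.1239), np.float64(-0.0071))
(48, np.float64(-0.0601), np.float64(-0.1237), np.float64(-0.0079))
(48, np.float64(-0.0701), np.float64(-0.1232), np.float64(-0.0081))
slope dz/dx [ 0.022  -0.0062] dy/dx [ 0.0571 -0.1206]
scene0
253
(38, np.float64(-0.0097), np.float64(-0.1282), np.float64(-0.006))
(36, np.float64(-0.02), np.float64(-0.1276), np.float64(-0.0056))
(36, np.float64(-0.03), np.float64(-0.1285), np.float64(-0.0056))
(29, np.float64(-0.0402), np.float64(-0.1283), np.float64(-0.0065))
(32, np.float64(-0.0502), np.float64(-0.1281), np.float64(-0.0066))
(24, np.float64(-0.061), np.float64(-0.1271), np.float64(-0.0062))
(26, np.float64(-0.0695), np.float64(-0.1279), np.float64(-0.0067))
slope dz/dx [ 0.0206 -0.0058] dy/dx [ 0.0511 -0.1251]
```

The short arm droops only about 0.7°, which is fine. The key sits about 2.5 mm low, so I'll raise it by that and insert.

Run:
```python
from h import *
r1=rpy(-X);dz=np.array([0,0,.0025])
def to(dep,f,mf):
    h=move_l(pose(M+.06*X-(.08-dep)*U+dz,r1)[0],feed=f,max_force=mf);st(f"dep {dep} hit {h}");o=observe()
    e=o["eef_pos"]-M;print("   sock frame",e@X,e@U,e[2],"tq",o["torque"]);return h
to(-.01,.1,20)
for d in(.012,.03,.045,.054):
    if to(d,.05,15): break
snap("ins")
a=cv2.imread("pics/scene_ins.png")[90:270,230:470];cv2.imwrite("pics/ins.png",cv2.resize(a,None,fx=3,fy=3,interpolation=3))
```

```text
dep -0.01 hit False 9.91 [ 0.5807 -0.0539  0.1437] [ 0.6107 -1.066  -2.3694] 0.0105
   sock frame 0.06017132149189015 -0.089179852694892 -0.016292158372862603 tq [-0.0603 -0.0235 -0.0013]
dep 0.012 hit False 10.5 [ 0.5769 -0.033   0.1435] [-0.1345 -0.4956 -3.1422] 0.0098
   sock frame 0.0600372089910855 -0.06787233620276971 -0.016474865522332932 tq [-0.0442  0.0418 -0.011 ]
dep 0.03 hit False 11.01 [ 0.5736 -0.0146  0.1436] [-0.2219  0.9078 -0.4703] 0.01
   sock frame 0.059994081284666066 -0.049187083949400634 -0.01636818329035558 tq [ 0.3415  0.2424 -0.0613]
dep 0.045 hit False 11.46 [0.5708 0.0002 0.1434] [-0.916   1.3272  0.1313] 0.0104
   sock frame 0.05983240120859092 -0.0341685546771773 -0.016580639592144425 tq [ 0.345  0.31  -0.036]
dep 0.054 hit False 11.79 [0.5694 0.0089 0.1434] [-1.039   0.6562 -0.0317] 0.0103
   sock frame 0.05991783831041513 -0.025386237766367087 -0.016565516036327138 tq [ 0.3503  0.2461 -0.0363]
```

View pics/ins.png

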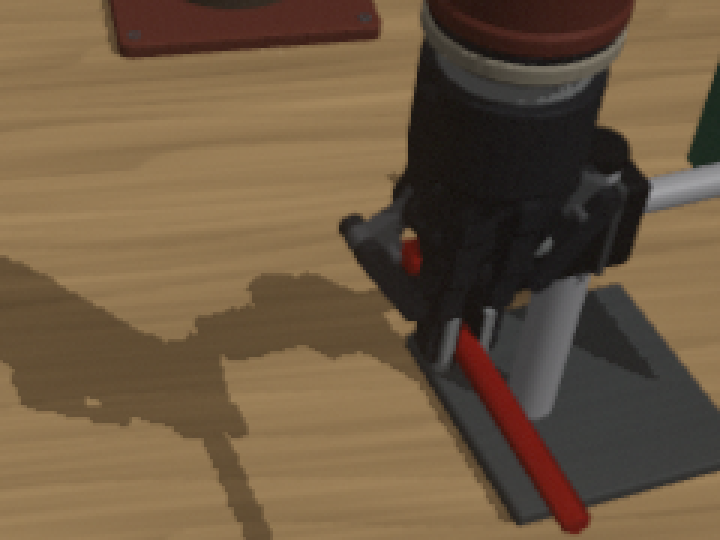

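The short arm went in about 54 mm with almost no force. Next: release, look at the sag, then push with shut fingers.

```bash
cat >> h.py <<'E'
def ang(tag):
    Q=keyfit(tag);A=Q[(Q[:,0]>.05)&(Q[:,1]<.01)&(Q[:,1]>-.06)];s=np.polyfit(A[:,0],A[:,2],1)
    print(tag,len(A),"angle",np.degrees(np.arctan(s[0])),"mean",A.mean(0),"max x",A.max(0),"min",A.min(0),"dy/dx",np.polyfit(A[:,0],A[:,1],1)[0])
def ptip(th,r=.15,off=.011,yo=-.026):
    t=np.radians(th);c=np.array([r*np.cos(t)+.006*np.sin(t)+off,-r*np.sin(t)+.006*np.cos(t)])
    return M+c[0]*X+yo*U+c[1]*Z
E
python3 - <<'E'
from h import *
r1=rpy(-X)
gripper_to(.03);st("rel");gripper_to(.085)
p=observe()["eef_pos"]
move_l(p+.09*Z,feed=.2);hold(.3);snap("rel");ang("rel")
gripper_to(0.0,40)
p=ptip(0)+.09*Z;move_l(p,feed=.2);st("above")
for th in(0,10,20,30,38):
    h=move_l(ptip(th),feed=.1 if th<11 else .05,max_force=25);st(f"th {th} {h}")
    if h: break
snap("p1");ang("p1")
a=cv2.imread("pics/scene_p1.png")[90:270,230:470];cv2.imwrite("pics/p1.png",cv2.resize(a,None,fx=3,fy=3,interpolation=3))
E
```

```text
rel 12.22 [0.5698 0.008  0.1436] [ 0.0843 -0.2887 -0.1736] 0.0299
rel 669 angle -18.50534587957672 mean [ 0.1131 -0.0275 -0.032 ] max x [ 0.1733 -0.0205 -0.0081] min [ 0.0502 -0.0333 -0.0546] dy/dx 0.01103410764142746
above 15.23 [0.6684 0.0258 0.2552] [-0.2255  1.0963 -0.7583] 0.0004
th 0 False 16.28 [0.6697 0.0257 0.167 ] [-0.5092  0.5543  0.3703] 0.0002
th 10 False 16.69 [0.6673 0.0256 0.1391] [-0.5016  0.4587  0.2901] -0.0006
th 20 False 17.37 [0.6622 0.0246 0.1146] [-1.4317  0.694   0.9363] -0.0002
th 30 False 18.04 [0.6526 0.0227 0.0904] [1.7017 0.2872 2.3386] 0.0002
th 38 False 18.61 [0.6414 0.0207 0.0721] [ 4.4114 -0.7625  1.6173] -0.0
p1 196 angle -37.19825502975932 mean [ 0.0862 -0.0283 -0.0596] max x [ 0.1446 -0.0205 -0.0294] min [ 0.0502 -0.0487 -0.1073] dy/dx 0.010031253820324363
```

View pics/p1.png

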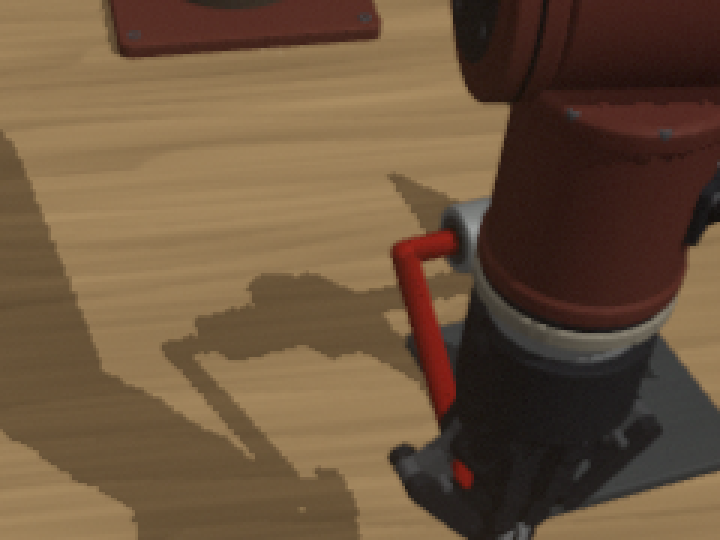

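The push works: the arm is at 37.2° with the key still seated, and the corner is at (405,255) in the crop. I'll finish the push, retreat and measure.

Run:
```python
from h import *
for th in(42,46):
    print(move_l(ptip(th),feed=.05,max_force=25));st(th)
hold(.2)
p=observe()["eef_pos"];move_l(p+.05*X*0+.04*Z+.01*X,feed=.1);move_l(p+.2*Z+.02*X,feed=.2);hold(.5);snap("end");ang("end");st()
a=cv2.imread("pics/scene_end.png")[60:330,120:520];cv2.imwrite("pics/end.png",cv2.resize(a,None,fx=2,fy=2,interpolation=3))
```

```text
False
42 19.07 [0.6346 0.0197 0.0635] [3.9957 0.2902 1.6776] 0.0005
False
46 19.43 [0.6274 0.0185 0.0555] [5.193  1.4285 1.5008] 0.0
end 505 angle -43.80324418959312 mean [ 0.0905 -0.0277 -0.0797] max x [ 0.1331 -0.0214 -0.0389] min [ 0.0503 -0.0327 -0.1215] dy/dx 0.010168484258893742
 21.73 [0.6476 0.022  0.2559] [-0.2345 -0.0655 -0.5673] -0.0
```

View pics/end.png

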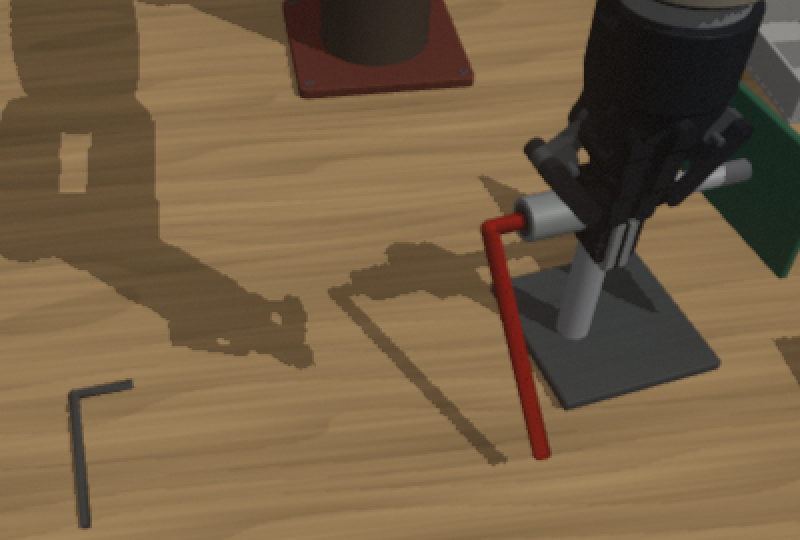

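The key is seated with its corner at (490,228) and free end at (542,456), sloping 43.8° below level. The spare key is where it was, and the gripper is clear of everything, so I'm handing in.

```bash
python3 -c "
from plant import *
job_done()"
```

```text
the job is handed in; nothing more can be done
```

I pulled the red key out, flipped it with a -90° turn and put its short arm about 54 mm into the screw. I let go, then pushed the long arm down with the fingers shut and backed off. I handed the job in at about 22 s of the 54 s allowed.

- **Slope:** the last fit put the long arm 43.8° below level. It had sagged to 18.5° on release, so the screw should have turned about 25°; I worked that out from the swing and did not measure it directly.
- **Seating:** the corner stands about 27 mm in front of the mouth, so the short arm is well in.
- **Forces:** the wrist readings I took stayed below 10 N, and no motion hit its force stop.
- **Clear of everything:** the gripper was clear of the key and the stand, and the spare key lay where it started.

No check failed. One disagreement along the way: by the images and the sag, the key sat about 2.5 mm low in the grip, so I raised it by that before inserting.

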